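# Load a core jig and start its clamp screw

### The job

Stand the lamination pack with the orange band on edge in the jig's free slot (the one with the yellow strip on its floor), fully down and let go. Then start the jig's clamp screw by the red crank knob: turn it backward (anticlockwise seen from above) until you feel the screw drop off the end of the thread, let it drop, then turn it forward (clockwise) one full turn from there so that it winds in. Finish while still holding the knob in the grip at that point: do not let go at the end; leave everything else on the table as it is.

Things in the scene. Friction and masses are not known exactly. Their poses are not given: they have to be found in the camera images.
- pack_center (a point): Centre (half-way up) of the loose lamination pack with an orange band: stiff steel bundle 10 mm thick (its x), 60 wide (y), 70 tall (z), 0.3 kg; lowest 4 mm only 7.5 mm thick, as a lead-in. Starts on edge in a fixed wooden block (100 x 90 mm foot) whose 13 mm slot has walls ending 17 mm below this centre; above them it is free to grip across the 10 mm.
- pack: The same pack; origin in the middle of its underside, axes as above.
- strip: Yellow strip, 0.6 mm thin, 100 mm long, on the floor of the jig's free slot; origin at the slot's middle, on its floor (12 mm above the table). x across the slot (along the row of slots), y along it, z up. Slot 12.5 mm wide, 28 deep, 60 long, open at both ends, between blue blocks; slots 44 mm apart. A pack standing in it has its centre 35 mm above this origin.
- screw_axis (a point): Fixed point on the jig (steel plate, 170 x 270 mm): on the clamp screw's vertical axis, on the plate's top, 12 mm above the table. Axes are the jig's: x along the row of slots, y from the slots to the screw (slots 150 mm to -y). The screw stands in a blue boss 58 mm wide, 50 high. The crank's knob is 45 mm from the axis, the arm's top 78 mm above this point at the start.
- knob_center (a point): Centre of the red crank knob: an upright cylinder 16 mm across and 44 mm tall that spins freely on the crank arm. It starts 104 mm above screw_axis and goes up and down with the screw. The arm's top lies 25 mm below it. It can be carried round the axis with the gripper kept at one orientation.
- knob: The same knob; origin in the middle of its underside.
- screw (a joint): Turn of the screw, rad; grows backward (anticlockwise from above). At 0 the crank points along the jig's +x, at pi/2 along its +y. Right-hand thread. Starts resting unengaged on the thread's flat end, which has one gap: backward, within 0.6 turn, the screw drops into it and can go no further back. Forward before that, it slides, then binds. Turning takes 1 to 4 N at the knob.
- spindle (a joint): Height of the screw, m: 0 on the thread's end, about -0.006 after the drop, then 7 mm lower per turn forward, with up to 2 mm of axial play. Its weight, 0.9 kg, brings it down. A grip over some 5 N on the knob can stop it from dropping (then felt as a pull down on the gripper): hold lightly, or open the fingers to let it drop.
- pack_a: Bystander: a like pack with a white band, standing in another slot of the jig, where it stays.
- pack_b: Bystander: a like pack with a white band, standing in the third slot of the jig, where it stays.
- bobbin_a: Bystander: copper-wound bobbin, 40 mm wide, 40 mm tall; origin under its centre.
- bobbin_b: Bystander: a like bobbin.
- mallet: Bystander: small copper-headed hammer, 240 mm long, lying on the table.
- driver: Bystander: screwdriver lying on the table.
- tape: Bystander: blue ring of tape, 68 mm wide, 18 mm tall.
There are look-alikes about, which are no part of the job. What is shaped like the pack but purple is not meant.

How it is judged (in metres and radians):
On the way, in this order (a step that is already met when the one before it is completed fails the run):
1. the orange-banded pack stands fully down in the free slot and is let go (horizontal distance between pack_center and strip below 0.01 m and x of pack_center in the frame of strip between -0.004 and 0.004 m and z of pack_center in the frame of strip between 0.032 and 0.039 m and angle between pack_center's own z axis and vertical below 0.13 rad and angle between the x axis of pack_center and the x axis of strip, either way round below 0.15 rad and contact force between the fingers and pack below 0.3 N), for 0.2 s.
2. the screw has been turned backward and has dropped off the thread's end (value of joint spindle below -0.0035 m and value of joint screw above -0.6 rad), for 0.1 s.
At the end, for the whole second after the job is handed in: Orange-banded pack let go in the free slot: centre 32-39 mm above its floor, within 4 mm across, 10 mm overall, 0.13 rad of upright, 0.15 rad of its direction. screw -6.75 to -5.45 (one turn past the drop), screw 9.5 mm or more below its start, fingers still hold the knob (over 1 N) (all of step 1 and value of joint screw between -6.75 and -5.45 rad and value of joint spindle below -0.0095 m and contact force between the fingers and knob above 1 N and distance between the grasp point and knob_center below 0.035 m); the arm keeps its last pose, push and grip.
It fails at once if a white-banded pack was moved by more than 15 mm (distance of any of pack_a, pack_b from where it was at the start of the episode above 0.015 m).
It fails at once if a bobbin, the hammer, the screwdriver or the tape was moved by more than 30 mm (distance of any of bobbin_a, bobbin_b, mallet, driver, tape from where it was at the start of the episode above 0.03 m).
It also fails if it takes over 72 s, if anything falls off the work surface, if the arm or the gripper's body presses on something with over 40 N, if the wrist force passes 120 N, or if a joint passes its speed limit or range.

### The arm

A 6-joint arm with a two-finger parallel gripper is mounted at the origin on the work surface. World frame = base frame: x ahead of the robot, y to its left, z up, the work surface at z = 0. Lengths are in mm, angles in degrees, forces in N, time in s.
With the tool pointing down it reaches from about 350 to 850 mm from the base axis. Payload 8.1 kg.
Tool frame: the origin (TCP) lies between the finger pads; the fingertips stand ahead of it and the grasp point (between the pads) lies 2 mm behind it (nose_length is the z of the fingertips in the tool frame, in mm); z points along the fingers, y is the direction in which the jaws open and shut (so a half turn about z gives the same grasp; the last joint's range is limited). The gripper opens to 85 mm and grips with 20 to 120 N. Pads are 22 mm wide; open, the fingers measure 114 mm over their backs; the gripper's body (76 mm by 85 mm) begins 54 mm behind the grasp point. The pads swing forward as they close: fully open they stand 13 mm farther back than shut.
Start: joints at [-81.039, 7.471, 85.268, -0, 87.261, -4.893], TCP at [143.691, -582.545, 248.292] pointing down, gripper open.
Joint ranges: [-169.43, 169.43], [-51.17, 129.36], [1.28, 143.12], [-76.62, 256.62], [0, 156.53], [-152.29, 152.29]. Speed limits (degrees/s): [136.94, 136.94, 159.86, 180, 180, 180].

### API

Orientations are given as [roll, pitch, yaw] about the fixed x, y, z axes, in that order (R = Rz(yaw) Ry(pitch) Rx(roll)).
In Python, from bench import * gives the robot as it stands.
- The arm moves only by the tool jog_arm, never from a script. Its argument "plan" is a list of rows, each a list of 3 entries, a list of its own where there are three numbers: the turn, a rotation vector about the tool's x, y, z in degrees, then the shift along the tool's x, y, z in m, then the gripper's target within -1 to 1 (fully open at 1, half-way at 0, shut at -1). A call has 1 to 12 rows; each row is the pose to reach, as a shift and turn from the pose commanded when the call began, along the tool's axes at that moment; what a row does not reach only later rows make up. A row lasts 1/8 s, in which the tool goes at most 62.5 mm and 10.7 degrees, less where a joint would pass 70% of its speed; a pose out of reach is approached as far as the arm can. A call with a gripper value outside its range is refused whole. The fingers move at their own pace and stop on an object; "force" is the grip in N (left out, the last holds). Time passes only in rows, so rows that repeat a pose let the fingers close. It gives the time, the measured TCP pose, the force and the opening at its end, in the units of the state.
- sense(): the state, without advancing time (a new reading comes with each control period).
- snapshot(name): name is "scene" or "top" or "wrist"; returns (picture, depth): 480x640x3 uint8, blue, green, red; 480x640 float32, mm along the optical axis (not along the pixel's ray), 0 where there is no reading.
- camera_info(name): a dict with "fov_y" (degrees; the focal length in pixels is half the picture's height over the tangent of half this angle, whatever the lens; pixels are square), "cx", "cy" (the principal point, pixels), "origin" and "orientation" of the camera in the world. Camera axes: x right, y down, z forward; pixel columns grow to the right and rows downward; lengths in mm; the calibration is good to about 2 mm. A picture is of the moment at which its call begins: read the wrist's pose just before it. camera_info takes no time and is no camera call; for the wrist camera it gives the pose at the moment of the call.
- hand_in(): hands the job in, once; it reports no verdict.
The state is a dict: "time": time; "joint_pos": joint angles; "qd": joint speeds; "joint_efforts": joint torques, N m; "tool_pos": TCP position; "tcp_rot": TCP orientation; "ft_force": force on the tool from outside, world axes, zero at the start; "wrist_torque": the same for the moment, N m; "finger_gap": finger opening in mm.
Only numpy, scipy, OpenCV 4.12 (cv2) and the standard library are available. Lean on these libraries where they do the work, as an engineer would, in place of code of your own. Each camera call takes 0.05 s, during which the arm holds its last target.

## Working session

There is one attempt and no reset: what is moved stays moved. The work goes in short steps, Python scripts to look and compute and a tool call to move; the robot and the scene stay as the last step left them, time stands still between calls to the robot, and variables do not carry over. Pictures are saved under pics/ and viewed, and the job is handed in when it is done.

Besides the shell and the picture viewer there is one more tool, called after "Emit:" as name([rows], argument=value, ...), one row to a line, values as JSON. jog_arm: Moves the arm, as the interface text tells. Its arguments: {"type":"object","properties":{"plan":{"type":"array","items":{"type":"array"}},"force":{"type":"number"}},"required":["plan"]}

```bash
ls; mkdir -p pics
python3 - <<'E'
from bench import *
import cv2
print(sense())
for n in ["scene","top","wrist"]:
    print(n,camera_info(n))
    p,d=snapshot(n); cv2.imwrite(f"pics/{n}0.png",p)
    import numpy as np; np.save(f"pics/{n}0.npy",d)
print(sense()["time"])
E
```

```text
pics
{'time': 0.0, 'joint_pos': array([-8.10384000e+01,  7.51345557e+00,  8.53300151e+01, -1.70369626e-03,
        8.72620114e+01, -4.89342329e+00]), 'qd': array([-0.03461989, -0.06301232,  0.0105883 ,  0.05956502,  0.08870591,
        0.00195718]), 'joint_efforts': array([-8.39700124e-05, -5.69392526e+01, -5.00552130e+01, -3.86745405e-04,
        1.49519480e-02,  1.31444432e-05]), 'tool_pos': array([ 143.60546377, -582.020644  ,  247.25458507]), 'tcp_rot': array([-1.79894757e+02, -7.30248575e-03,  1.38550996e+01]), 'ft_force': array([-0.19988927, -0.40689531, -0.10045046]), 'wrist_torque': array([-0.01928007,  0.04316493,  0.02508415]), 'finger_gap': 85.80137249342785}
scene {'fov_y': 55.0748878661454, 'cx': 315.52274119852694, 'cy': 234.9467676027942, 'origin': array([ 858.57739369, -590.35914205,  865.45254104]), 'orientation': array([-139.12652294,   -0.66006956,   30.83001241])}
top {'fov_y': 57.57778476819764, 'cx': 326.15376611893674, 'cy': 239.72665552742873, 'origin': array([ 436.18897175,   10.72131617, 1229.87642365]), 'orientation': array([-175.2862342 ,   -1.08879177,  -90.24570632])}
wrist {'fov_y': 63.68737909556953, 'cx': 324.7324154162306, 'cy': 238.1127367465522, 'origin': array([ 218.40351227, -564.24962551,  372.34668073]), 'orientation': array([ 1.62240124e+02,  9.11083174e-02, -7.62275843e+01])}
0.15
```

View pics/scene0.png

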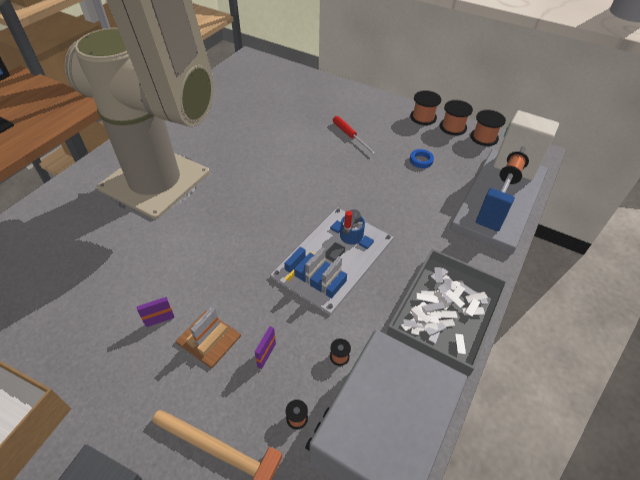

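View pics/top0.png

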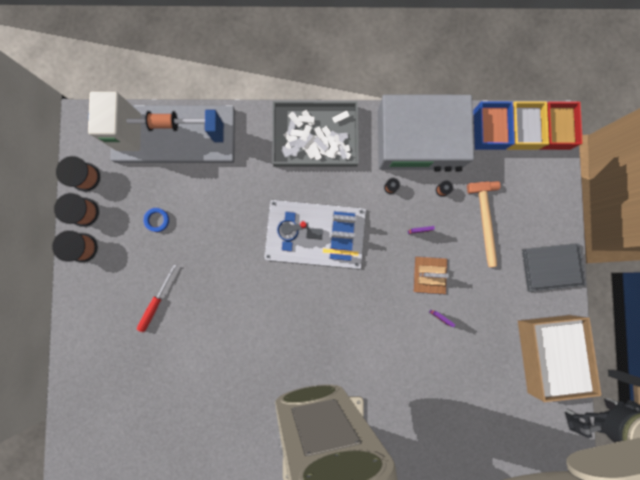

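View pics/wrist0.png

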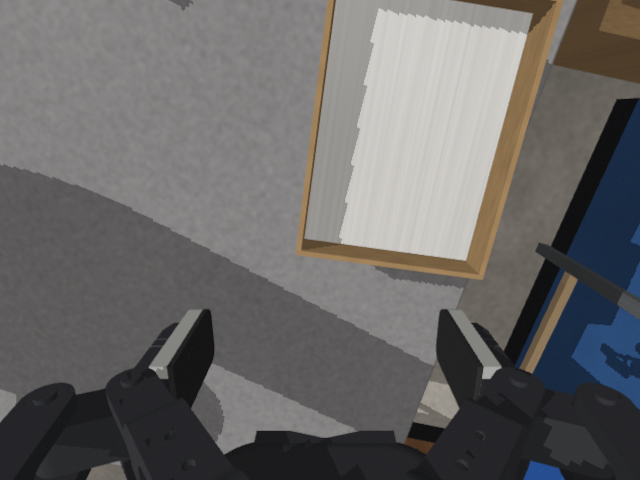

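The wooden block with a grey pack is at scene (208,335) / top (432,275). Two purple look-alikes are at scene (155,312) and (265,347). The jig is at top (316,235), with the yellow strip at (343,252) and the red knob at (303,225). I'll confirm the pack in an enlarged crop.

```bash
cat > h.py <<'E'
from bench import *
import numpy as np, cv2
from scipy.spatial.transform import Rotation as R
def ray(ci,uv,H=480):
    f=H/2/np.tan(np.radians(ci["fov_y"]/2)); uv=np.atleast_2d(uv).astype(float)
    return np.c_[(uv[:,0]-ci["cx"])/f,(uv[:,1]-ci["cy"])/f,np.ones(len(uv))]
def Rm(ci): return R.from_euler('xyz',ci["orientation"],degrees=True).as_matrix()
def unproj(ci,uv,d): return (ray(ci,uv)*np.reshape(d,(-1,1)))@Rm(ci).T+ci["origin"]
def atz(ci,uv,z):
    r=ray(ci,uv)@Rm(ci).T; return ci["origin"]+r*((z-ci["origin"][2])/r[:,2])[:,None]
def proj(ci,P):
    f=240/np.tan(np.radians(ci["fov_y"]/2)); q=(np.atleast_2d(P)-ci["origin"])@Rm(ci)
    return np.c_[q[:,0]/q[:,2]*f+ci["cx"],q[:,1]/q[:,2]*f+ci["cy"]]
def cloud(ci,d):
    v,u=np.mgrid[:480,:640]; P=unproj(ci,np.c_[u.ravel(),v.ravel()],d.ravel()); P=P.reshape(480,640,3); P[d==0]=np.nan; return P
E
python3 - <<'E'
from h import *
s=cv2.imread("pics/scene0.png"); t=cv2.imread("pics/top0.png")
a=cv2.resize(s[280:380,120:290],None,fx=4,fy=4,interpolation=cv2.INTER_CUBIC)
cv2.imwrite("pics/c1.png",a)
a=cv2.resize(s[195:325,260:410],None,fx=4.6,fy=4.6,interpolation=cv2.INTER_CUBIC)
cv2.imwrite("pics/c2.png",a)
a=cv2.resize(t[190:330,255:465],None,fx=3.8,fy=3.8,interpolation=cv2.INTER_CUBIC)
cv2.imwrite("pics/c3.png",a)
ct=camera_info("top"); d=np.load("pics/top0.npy")
for uv,z in [((432,275),87),((343,252),12),((303,225),126),((288,230),60),((421,230),50),((441,318),50)]:
    print(uv,atz(ct,uv,z)[0].round(), d[uv[1],uv[0]], unproj(ct,uv,d[uv[1],uv[0]])[0].round())
E
```

```text
(432, 275) [ 437. -288.   87.] 1152.7949 [ 437. -291.   79.]
(343, 252) [502. -60.  12.] 1219.3276 [502. -60.  13.]
(303, 225) [565.  48. 126.] 1103.805 [564.  48. 132.]
(288, 230) [559.  91.  60.] 1146.3976 [556.  89.  88.]
(421, 230) [ 559. -271.   50.] 1168.4299 [ 557. -266.   73.]
(441, 318) [ 322. -320.   50.] 1153.1901 [ 324. -314.   70.]
```

View pics/c1.png

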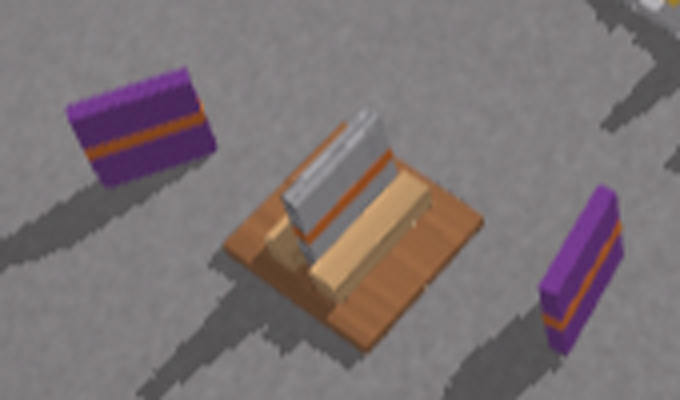

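View pics/c2.png

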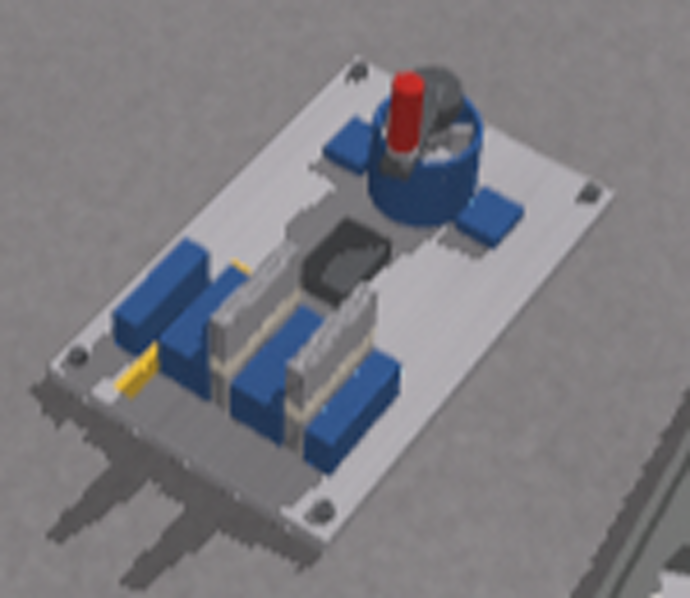

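View pics/c3.png

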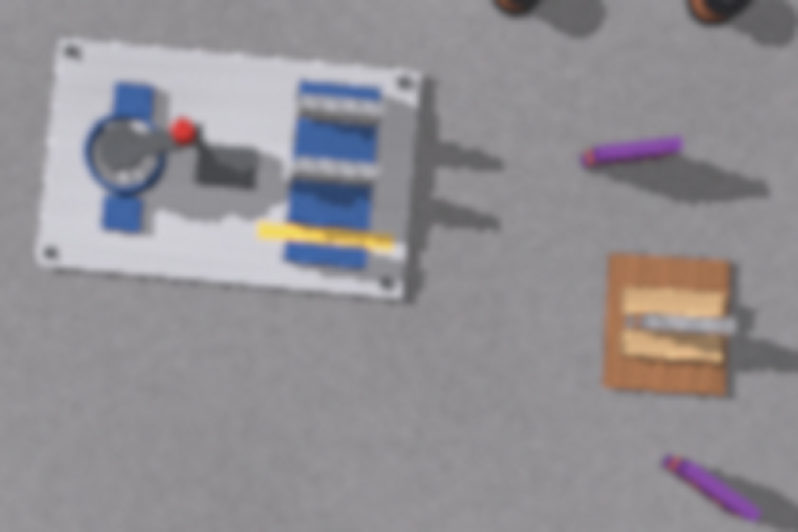

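The crop confirms it: the grey pack with the orange band is in the wooden block, and the purple ones are decoys. The free slot is the end one nearest the robot, with the yellow strip. Next I'll move above the pack.

Emit:
jog_arm([
  [[0,0,-72],[0.355,-0.215,0],0],
  [[0,0,-72],[0.355,-0.215,0],0],
  [[0,0,-72],[0.355,-0.215,0],0],
  [[0,0,-72],[0.355,-0.215,0],0],
  [[0,0,-72],[0.355,-0.215,0],0],
  [[0,0,-72],[0.355,-0.215,0],0],
  [[0,0,-72],[0.355,-0.215,0],0],
  [[0,0,-72],[0.355,-0.215,0],0],
  [[0,0,-72],[0.355,-0.215,0],0],
  [[0,0,-72],[0.355,-0.215,0],0],
  [[0,0,-72],[0.355,-0.215,0],0],
], force=40)

```text
time: 1.52
tool_pos: [436.2, -289.7, 248.3]
tcp_rot: [-180.0, 0.0, 85.7]
ft_force: [0.5, -0.9, 0.4]
finger_gap: 42.7
```

Run:
```python
from h import *
import bench
print([x for x in dir(bench) if not x.startswith('_')], getattr(bench,'nose_length',None))
s=sense(); print(s)
ci=camera_info("wrist"); print(ci)
p,d=snapshot("wrist"); cv2.imwrite("pics/w1.png",p); np.save("pics/w1.npy",d)
import pickle; pickle.dump(ci,open("pics/w1.pkl","wb"))
```

```text
['PlanningError', 'camera_info', 'hand_in', 'nose_length', 'sense', 'snapshot'] 17.0
{'time': 1.525, 'joint_pos': array([-3.91921292e+01, -4.40582906e+00,  9.73606159e+01, -7.00625365e-03,
        8.70494860e+01, -3.49222374e+01]), 'qd': array([ 0.25930209,  0.00531057, -0.03160017,  0.10071632,  0.00303224,
       -0.06067433]), 'joint_efforts': array([ 1.54412021e-01, -4.59898639e+01, -5.00226223e+01,  5.95072910e-03,
        3.85035513e-03,  6.03450972e-03]), 'tool_pos': array([ 436.20304579, -289.65170824,  248.26457793]), 'tcp_rot': array([-1.79992491e+02,  3.29091871e-03,  8.57304693e+01]), 'ft_force': array([ 0.5012442 , -0.9082411 ,  0.37557828]), 'wrist_torque': array([0.02999444, 0.00658002, 0.04875735]), 'finger_gap': 42.65365398935793}
{'fov_y': 63.68737909556953, 'cx': 324.7324154162306, 'cy': 238.1127367465522, 'origin': array([ 441.08706002, -212.52259005,  373.26215766]), 'orientation': array([ 1.62250946e+02,  4.22452366e-02, -4.35216032e+00])}
```

View pics/w1.png

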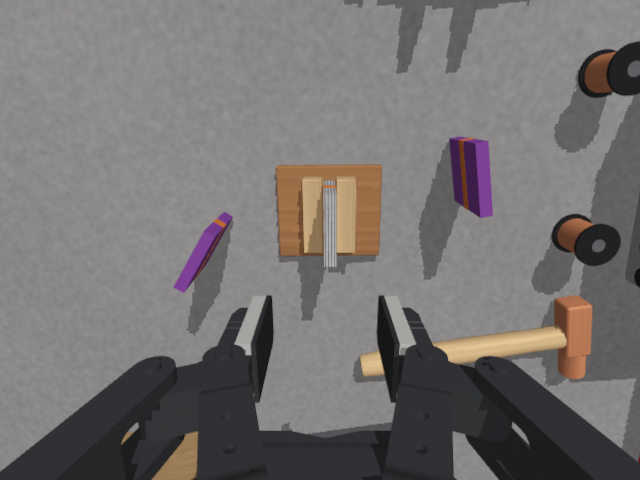

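The pack is at (330,223), upright in the block centred at (329,210), with decoys at (203,250) and (471,177) and the hammer at lower right. I'll get its pose from depth.

Run:
```python
from h import *
import pickle
ci=pickle.load(open("pics/w1.pkl","rb")); d=np.load("pics/w1.npy"); P=cloud(ci,d)
# block foot
reg=P[140:280,265:395].reshape(-1,3); px=np.mgrid[140:280,265:395].reshape(2,-1).T
z=reg[:,2]; print(np.histogram(z[~np.isnan(z)],bins=np.arange(-5,120,5)))
def rect(m,name):
    q=reg[m][:,:2].astype(np.float32); r=cv2.minAreaRect(q); print(name,m.sum(),np.nanmedian(reg[m][:,2]),r)
    print(cv2.boxPoints(r).round(1).tolist())
m=(z>70); rect(m,"top")
zt=np.median(z[m]); rect(np.abs(z-zt)<3,"toppl")
q=reg[np.abs(z-zt)<3]; print("mean",q.mean(0), np.linalg.eigh(np.cov(q[:,:2].T)))
m=(z>6)&(z<25); rect(m,"foot")
m=(z>25)&(z<60)&(np.abs(reg[:,0]-437)<25); rect(m,"walls")
```

```text
(array([6358, 2374, 4054, 1339,   46,   49, 2871,   12,   11,    3,   19,
         32,   12,   13,   18,   18,  678,  225,    0,    0,    0,    0,
          0,    0]), array([ -5,   0,   5,  10,  15,  20,  25,  30,  35,  40,  45,  50,  55,
        60,  65,  70,  75,  80,  85,  90,  95, 100, 105, 110, 115]))
top 921 79.51998825690566 ((437.61602783203125, -300.9768371582031), (60.3399543762207, 9.581403732299805), 85.91926574707031)
[[430.70001220703125, -330.70001220703125], [440.20001220703125, -331.3999938964844], [444.5, -271.20001220703125], [435.0, -270.5]]
toppl 900 79.54252540072514 ((437.5886535644531, -301.0199890136719), (60.25957489013672, 9.478178024291992), 86.10025787353516)
[[430.79998779296875, -330.79998779296875], [440.29998779296875, -331.3999938964844], [444.3999938964844, -271.29998779296875], [434.8999938964844, -270.6000061035156]]
mean [ 437.88329371 -299.53410017   79.52356832] EighResult(eigenvalues=array([  8.02533495, 305.54902468]), eigenvectors=array([[-0.99805078,  0.062407  ],
       [ 0.062407  ,  0.99805078]]))
foot 5469 9.484082684965472 ((437.59759521484375, -302.6999816894531), (89.77625274658203, 100.06387329101562), 86.02107238769531)
[[384.6000061035156, -344.0], [484.3999938964844, -351.0], [490.6000061035156, -261.3999938964844], [390.79998779296875, -254.39999389648438]]
walls 2895 27.526852650490184 ((437.65771484375, -302.6759948730469), (69.79826354980469, 48.9705924987793), 86.16690826416016)
[[410.8999938964844, -335.8999938964844], [459.79998779296875, -339.1000061035156], [464.3999938964844, -269.5], [415.6000061035156, -266.20001220703125]]
```

Emit:
jog_arm([
  [[0,0,0],[-0.011,0.002,0.06],0],
  [[0,0,0],[-0.011,0.002,0.12],0],
  [[0,0,0],[-0.011,0.002,0.17],0],
  [[0,0,0],[-0.011,0.002,0.188],0],
  [[0,0,0],[-0.011,0.002,0.188],0],
  [[0,0,0],[-0.011,0.002,0.188],-1],
  [[0,0,0],[-0.011,0.002,0.188],-1],
  [[0,0,0],[-0.011,0.002,0.188],-1],
  [[0,0,0],[-0.011,0.002,0.188],-1],
  [[0,0,0],[-0.011,0.002,0.188],-1],
], force=60)

```text
time: 2.82
tool_pos: [439.5, -301.3, 63.1]
tcp_rot: [179.8, 0.2, 85.9]
ft_force: [-0.5, -0.3, 6.7]
finger_gap: 9.3
```

Run:
```python
from h import *
s=sense(); print(s)
```

```text
{'time': 2.825, 'joint_pos': array([-3.99311549e+01,  6.84407308e+00,  1.06248001e+02, -1.83446860e-02,
        6.66559042e+01, -3.57850358e+01]), 'qd': array([ 0.03607072, -0.08001948,  0.04347449, -0.00689024,  0.07559824,
        0.02177679]), 'joint_efforts': array([ 3.91644510e-01, -4.76177180e+01, -4.19965661e+01,  2.98223644e-01,
       -4.58811773e-01,  6.08216695e-03]), 'tool_pos': array([ 439.52784355, -301.27233649,   63.05993178]), 'tcp_rot': array([1.79805424e+02, 1.61056797e-01, 8.58608395e+01]), 'ft_force': array([-0.53166727, -0.28939183,  6.74281736]), 'wrist_torque': array([0.00113128, 0.27918328, 0.02322538]), 'finger_gap': 9.28962289495476}
```

Emit:
jog_arm([
  [[0,0,0],[0,0,-0.03],-1],
  [[0,0,0],[0,0,-0.08],-1],
  [[0,0,0],[0,0,-0.14],-1],
  [[0,0,0],[0.05,0.014,-0.18],-1],
  [[0,0,0],[0.1,0.028,-0.22],-1],
  [[0,0,0],[0.15,0.042,-0.24],-1],
  [[0,0,0],[0.165,0.044,-0.24],-1],
  [[0,0,0],[0.165,0.044,-0.24],-1],
  [[0,0,0],[0.165,0.044,-0.24],-1],
])

```text
time: 3.95
tool_pos: [493.2, -139.3, 299.4]
tcp_rot: [-179.9, 0.0, 85.8]
ft_force: [0.3, 0.2, -3.3]
finger_gap: 9.3
```

Run:
```python
from h import *
import pickle
s=sense(); print(s["tool_pos"],s["tcp_rot"],s["finger_gap"],s["ft_force"])
ci=camera_info("wrist"); print(ci)
p,d=snapshot("wrist"); cv2.imwrite("pics/w2.png",p); np.save("pics/w2.npy",d)
pickle.dump(ci,open("pics/w2.pkl","wb"))
```

```text
[ 493.19277936 -139.28077598  299.4320466 ] [-1.79912204e+02  8.81379667e-03  8.58178559e+01] 9.301775662305348 [ 0.25425855  0.19622072 -3.34931871]
{'fov_y': 63.68737909556953, 'cx': 324.7324154162306, 'cy': 238.1127367465522, 'origin': array([498.12072194, -62.16179963, 424.40637861]), 'orientation': array([ 1.62244708e+02,  1.25543538e-01, -4.26564093e+00])}
```

View pics/w2.png

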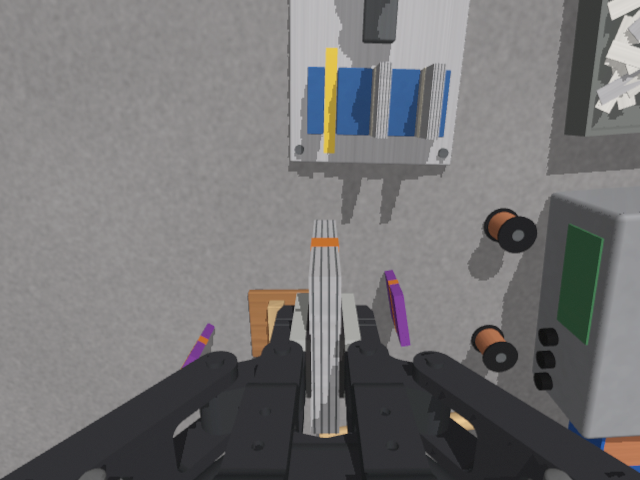

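The pack is held well: orange band at (325,242), upright. The strip runs from (331,50) to (330,152) between blue blocks. I'll measure the strip, the walls and the held pack.

Run:
```python
from h import *
import pickle
ci=pickle.load(open("pics/w2.pkl","rb")); d=np.load("pics/w2.npy"); p=cv2.imread("pics/w2.png"); P=cloud(ci,d)
hsv=cv2.cvtColor(p,cv2.COLOR_BGR2HSV)
y=(hsv[...,0]>18)&(hsv[...,0]<35)&(hsv[...,1]>130); y[200:]=False; y[:,:290]=0; y[:,370:]=0
vv,uu=np.nonzero(y); print(len(uu))
q=atz(ci,np.c_[uu,vv],12.6); print("zdepth",np.nanmedian(P[y][:,2]))
r=cv2.minAreaRect(q[:,:2].astype(np.float32)); print("strip all",r)
b=(hsv[...,0]>100)&(hsv[...,0]<125)&(hsv[...,1]>120); b[160:]=0; b[:,:295]=0;b[:,460:]=0
zb=P[...,2]
n,l,st,c=cv2.connectedComponentsWithStats((b&(zb>34)).astype(np.uint8))
for i in range(1,n):
    if st[i,4]<200: continue
    Q=P[l==i]; print(i,st[i],np.median(Q[:,2]),cv2.minAreaRect(Q[:,:2].astype(np.float32)))
# wrist-held pack top: points with z>280
m=np.zeros_like(b); m[215:440,300:350]=1
T=sense()["tool_pos"]; Ry=R.from_euler('xyz',sense()["tcp_rot"],degrees=True).as_matrix()
Q=(P[m]-T)@Ry; ok=(np.abs(Q[:,0])<45)&(np.abs(Q[:,1])<9)&(Q[:,2]<-5)&(Q[:,2]>-40); Q=Q[ok]
print(np.histogram(Q[:,2],bins=np.arange(-40,0,2)))
t=Q[np.abs(Q[:,2]-np.median(Q[:,2]))<3]; print("held top in tool",cv2.minAreaRect(t[:,:2].astype(np.float32)),np.median(t[:,2]))
A=np.c_[t[:,:2],np.ones(len(t))]; print("slopes",np.linalg.lstsq(A,t[:,2],rcond=None)[0])
# top plate
pm=np.zeros_like(b); pm[:165,285:470]=1
Q=P[pm]; Q=Q[np.abs(Q[:,2]-12)<3]; print("plate",np.median(Q[:,2]),cv2.minAreaRect(Q[:,:2].astype(np.float32)))
```

```text
1135
zdepth 12.103506491781133
strip all ((503.2619934082031, -50.65971755981445), (98.75125885009766, 10.987000465393066), 84.4001235961914)
1 [ 308   67   16   67 1043] 39.535667343363514 ((489.5404357910156, -49.30331039428711), (58.7811393737793, 14.254341125488281), 85.04932403564453)
2 [ 336   68   36   67 2201] 39.464365693828256 ((525.082763671875, -52.7548713684082), (59.17696762084961, 31.227832794189453), 84.18919372558594)
3 [ 388   69   32   67 1758] 39.4557500280159 ((571.711181640625, -57.41255187988281), (58.81898880004883, 25.315689086914062), 84.22115325927734)
4 [440  71  10  66 247] 39.4142706220083 ((609.9722900390625, -61.41189956665039), (57.8360481262207, 4.370146751403809), 84.68597412109375)
(array([   2,   53,   42,   75,  103,  294,  117,   51,   42,  239,  604,
       3770, 1105,  135,  121,  123,  114,   49,    0]), array([-40, -38, -36, -34, -32, -30, -28, -26, -24, -22, -20, -18, -16,
       -14, -12, -10,  -8,  -6,  -4,  -2]))
held top in tool ((0.42792701721191406, -1.7999448776245117), (61.3812370300293, 15.788518905639648), 4.229965686798096) -16.463587929259603
slopes [ 9.10939444e-04 -1.76587374e-03 -1.65897843e+01]
plate 11.50623880448137 ((548.7765502929688, -38.61438751220703), (153.81785583496094, 170.04393005371094), 84.6767349243164)
```

Run:
```python
from h import *
import pickle
ci=pickle.load(open("pics/w2.pkl","rb")); d=np.load("pics/w2.npy"); p=cv2.imread("pics/w2.png"); P=cloud(ci,d)
s=sense();T=s["tool_pos"]; Ry=R.from_euler('xyz',s["tcp_rot"],degrees=True).as_matrix()
Q=(P[200:470,280:370].reshape(-1,3)-T)@Ry
ok=(np.abs(Q[:,2]+16.5)<1.5)&(np.abs(Q[:,1])<12)
Q=Q[ok]
for a in range(-36,36,4):
    t=Q[(Q[:,0]>=a)&(Q[:,0]<a+4)]
    if len(t): print(a,len(t),np.percentile(t[:,1],[0,3,50,97,100]).round(1),t[:,2].mean().round(2))
cv2.imwrite("pics/c4.png",cv2.resize(p[200:470,230:420],None,fx=2.2,fy=2.2))
```

```text
-32 100 [-6.  -5.9 -1.4  3.6  3.6] -16.23
-28 264 [-5.9 -5.6 -1.   3.5  3.5] -16.39
-24 266 [-5.9 -5.8 -1.3  3.5  3.9] -16.37
-20 279 [-6.2 -5.8 -1.   3.7  3.9] -16.31
-16 281 [-6.1 -5.7 -1.   3.4  3.8] -16.35
-12 273 [-5.7 -5.7 -1.3  3.4  3.4] -16.39
-8 274 [-5.7 -5.6 -1.3  3.   3.4] -16.42
-4 288 [-5.6 -5.3 -1.   3.3  3.3] -16.44
0 290 [-5.6 -5.6 -1.3  3.2  3.3] -16.44
4 293 [-5.6 -5.5 -1.   3.2  3.5] -16.45
8 520 [-12.  -11.1  -1.3   9.   10.1] -16.5
12 352 [-6.1 -6.  -1.3  3.5  3.8] -16.46
16 363 [-6.1 -5.8 -1.   3.7  3.8] -16.48
20 379 [-6.  -5.9 -1.   3.6  3.7] -16.5
24 357 [-6.  -5.7 -1.3  3.6  3.7] -16.48
28 295 [-6.2 -5.8 -1.3  3.4  3.7] -16.43
```

View pics/c4.png

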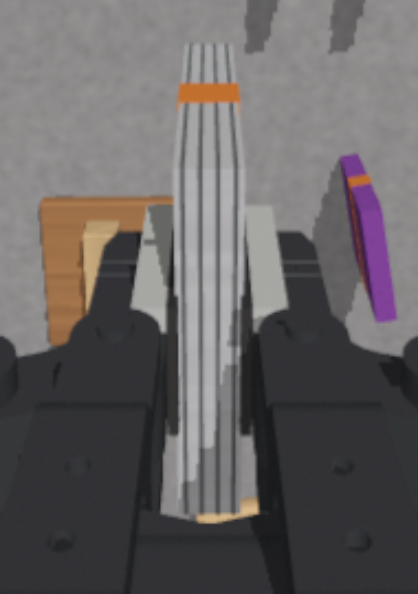

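Emit:
jog_arm([
  [[0,0,1.3],[0.045,0.003,0.02],-1],
  [[0,0,1.3],[0.089,0.005,0.06],-1],
  [[0,0,1.3],[0.089,0.005,0.11],-1],
  [[0,0,1.3],[0.089,0.005,0.16],-1],
  [[0,0,1.3],[0.089,0.005,0.197],-1],
  [[0,0,1.3],[0.089,0.005,0.197],-1],
  [[0,0,1.3],[0.089,0.005,0.197],-1],
])

```text
time: 4.88
tool_pos: [506.1, -51.0, 104.7]
tcp_rot: [179.9, 0.0, 84.5]
ft_force: [0.6, -0.8, -2.3]
finger_gap: 9.6
```

Run:
```python
from h import *
import pickle
s=sense(); print(s["tool_pos"],s["tcp_rot"],s["finger_gap"],s["ft_force"])
ci=camera_info("wrist"); print(ci)
p,d=snapshot("wrist"); cv2.imwrite("pics/w3.png",p); np.save("pics/w3.npy",d)
pickle.dump(ci,open("pics/w3.pkl","wb"))
cv2.imwrite("pics/c5.png",cv2.resize(p[100:300,220:450],None,fx=3.4,fy=3))
```

```text
[506.08146952 -51.01302178 104.726251  ] [1.79920733e+02 1.29848683e-02 8.44901307e+01] 9.555047119005973 [ 0.58139657 -0.82829838 -2.30388789]
{'fov_y': 63.68737909556953, 'cx': 324.7324154162306, 'cy': 238.1127367465522, 'origin': array([512.45251254,  26.00500454, 229.710641  ]), 'orientation': array([ 1.62239945e+02, -4.36510905e-02, -5.59305285e+00])}
```

View pics/w3.png

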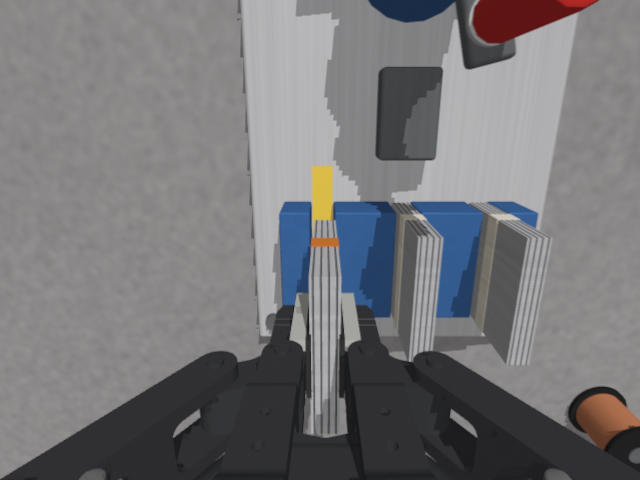

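View pics/c5.png

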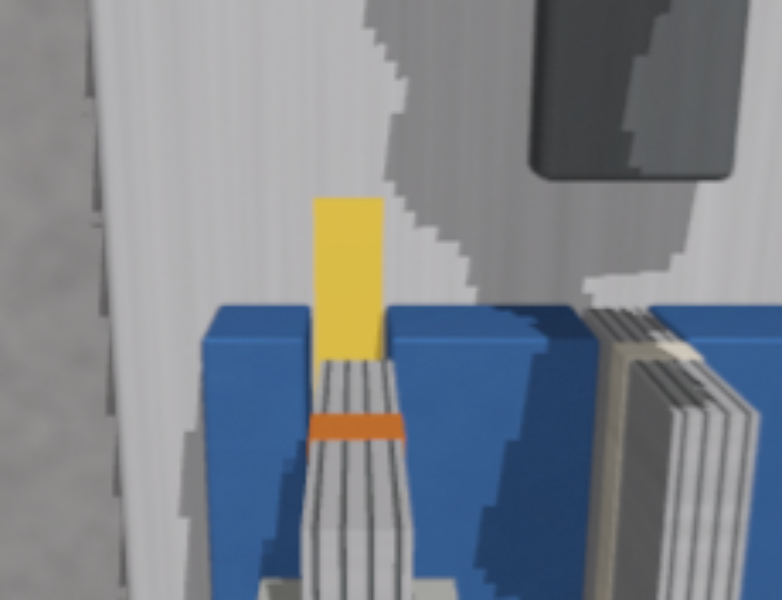

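Run:
```python
from h import *
import pickle
s=sense(); print(s["tool_pos"],s["tcp_rot"][2],s["ft_force"])
ci=pickle.load(open("pics/w3.pkl","rb")); d=np.load("pics/w3.npy"); p=cv2.imread("pics/w3.png"); P=cloud(ci,d)
hsv=cv2.cvtColor(p,cv2.COLOR_BGR2HSV)
T=np.array([506.08,-51.01,104.73]); Ry=R.from_euler('xyz',[179.92,0.013,84.49],degrees=True).as_matrix()
Q=(P-T)@Ry
b=(hsv[...,0]>100)&(hsv[...,0]<125)&(hsv[...,1]>120)
for v in (212,215,218,221,240,260,280,300):
    row=np.nonzero(b[v,270:400])[0]+270
    # gap
    g=np.diff(row); i=g.argmax(); L,Rr=row[i],row[i+1]
    print(v,L,Rr,"edges y tool",Q[v,L,1].round(2),Q[v,Rr,1].round(2),"mid",((Q[v,L,1]+Q[v,Rr,1])/2).round(2),"z",Q[v,L,2].round(1),Q[v,Rr,2].round(1))
yl=(hsv[...,0]>18)&(hsv[...,0]<35)&(hsv[...,1]>130);
for v in (170,180,190,200):
    r=np.nonzero(yl[v,290:350])[0]+290; q=(atz(ci,[[r[0]-.5,v],[r[-1]+.5,v]],12.6)-T)@Ry; print("strip",v,q[:,1].round(2),q[:,1].mean().round(2))
for v in range(222,300,8):
    m=(Q[v,300:352,2]>-20)&(Q[v,300:352,2]<60)&(np.abs(Q[v,300:352,0])<34); r=np.nonzero(m)[0]+300
    if len(r): print("pack",v,r[0],r[-1],Q[v,r[0],1].round(2),Q[v,r[-1],1].round(2),((Q[v,r[0],1]+Q[v,r[-1],1])/2).round(2),Q[v,(r[0]+r[-1])//2].round(1))
```

```text
[506.787769   -51.00493156 105.50889123] 84.50148670771783 [ 0.20764996  0.93528945 -3.19762376]
212 310 334 edges y tool -9.17 3.66 mid -2.76 z 81.4 66.8
215 310 334 edges y tool -9.18 3.63 mid -2.77 z 81.2 65.3
218 310 334 edges y tool -9.2 3.64 mid -2.78 z 80.9 65.4
221 310 336 edges y tool -9.15 4.65 mid -2.25 z 79.2 64.5
240 310 339 edges y tool -9.19 6.29 mid -1.45 z 76.7 65.1
260 309 340 edges y tool -9.39 6.96 mid -1.22 z 65.3 65.8
280 307 342 edges y tool -10.57 8.16 mid -1.2 z 64.4 66.0
300 294 355 edges y tool -17.9 15.39 mid -1.25 z 65.4 65.7
strip 170 [-7.89  2.72] -2.58
strip 180 [-7.95  2.74] -2.6
strip 190 [-8.01  2.77] -2.62
strip 200 [-8.08  2.79] -2.65
pack 222 314 334 -5.96 3.21 -1.37 [30.2 -1.4 46.2]
pack 230 313 335 -6.05 3.36 -1.35 [30.  -1.4 34. ]
pack 238 311 337 -6.5 3.87 -1.31 [30.9 -1.3 20. ]
pack 246 310 338 -6.52 3.93 -1.3 [30.5 -1.3 11.3]
pack 254 311 338 -5.89 3.71 -1.09 [30.5 -1.3  2.6]
pack 262 310 339 -5.94 3.73 -1.1 [29.9 -1.3 -3.5]
pack 270 309 340 -6.0 3.82 -1.09 [ 29.7  -1.3 -10.1]
pack 278 308 340 -6.1 3.6 -1.25 [ 30.   -1.2 -17.1]
pack 286 309 340 -5.84 3.7 -1.07 [ 26.7  -1.2 -15.7]
pack 294 300 351 -10.79 9.26 -0.77 [ 24.   -0.9 -15.7]
```

Emit:
jog_arm([
  [[0,0,0],[0,-0.001,0.004],-1],
  [[0,0,0],[0,-0.001,0.004],-1],
  [[0,0,0],[0,-0.001,0.004],-1],
  [[0,0,0],[0,-0.001,0.004],-1],
])

```text
time: 5.42
tool_pos: [504.4, -50.0, 99.5]
tcp_rot: [180.0, 0.0, 84.6]
ft_force: [-0.4, 0.0, -3.0]
finger_gap: 9.6
```

```bash
cat > m.py <<'E'
from h import *
import sys
s=sense(); ci=camera_info("wrist")
p,d=snapshot("wrist"); cv2.imwrite(sys.argv[1],p); s2=sense()
print(s["tool_pos"],s2["tool_pos"],s["tcp_rot"],s["ft_force"])
P=cloud(ci,d)
hsv=cv2.cvtColor(p,cv2.COLOR_BGR2HSV)
T=s["tool_pos"]; Ry=R.from_euler('xyz',s["tcp_rot"],degrees=True).as_matrix()
Q=(P-T)@Ry
yl=(hsv[...,0]>18)&(hsv[...,0]<35)&(hsv[...,1]>130);
for v in (170,180,190,200):
    r=np.nonzero(yl[v,290:350])[0]+290
    if len(r): q=(atz(ci,[[r[0]-.5,v],[r[-1]+.5,v]],12.6)-T)@Ry; print("strip",v,q[:,1].round(2),q[:,1].mean().round(2))
for v in range(214,290,8):
    m=(Q[v,300:352,2]>-20)&(Q[v,300:352,2]<60)&(np.abs(Q[v,300:352,0])<34); r=np.nonzero(m)[0]+300
    if len(r): print("pack",v,r[0],r[-1],((Q[v,r[0],1]+Q[v,r[-1],1])/2).round(2),Q[v,(r[0]+r[-1])//2].round(1))
E
python3 m.py pics/w4.png
```

```text
[504.42494415 -49.98068906  99.4967274 ] [504.40056211 -49.97756304  99.4315384 ] [1.79984190e+02 8.99167918e-04 8.45604473e+01] [-0.35469495  0.04213631 -3.03529851]
strip 170 [-6.62  4.82] -0.9
strip 180 [-6.12  4.86] -0.63
strip 190 [-6.17  4.35] -0.91
strip 200 [-6.22  4.38] -0.92
pack 222 300 351 -0.72 [30.3 -0.9 46. ]
pack 230 301 350 -0.68 [30.  -0.9 34. ]
pack 238 305 348 -0.19 [30.6 -0.5 20.8]
pack 246 302 348 -0.95 [30.3 -0.9 12. ]
pack 254 303 350 -0.2 [30.1 -0.6  3.9]
pack 262 300 351 -0.71 [30.2 -0.9 -4.1]
pack 270 300 346 -1.99 [ 30.4  -1.6 -11.7]
pack 278 300 351 -0.69 [ 29.3  -0.9 -15.5]
pack 286 301 347 -1.46 [ 27.1  -1.2 -16.5]
```

Emit:
jog_arm([
  [[0,0,0],[0,0,0.008],-1],
  [[0,0,0],[0,0,0.014],-1],
  [[0,0,0],[0,0,0.02],-1],
  [[0,0,0],[0,0,0.026],-1],
  [[0,0,0],[0,0,0.03],-1],
  [[0,0,0],[0,0,0.034],-1],
  [[0,0,0],[0,0,0.035],-1],
  [[0,0,0],[0,0,0.035],-1],
])

```text
time: 6.48
tool_pos: [504.7, -50.0, 65.0]
tcp_rot: [180.0, 0.0, 84.6]
ft_force: [-2.9, 0.9, 4.2]
finger_gap: 9.4
```

```bash
python3 m.py pics/w5.png | head -1
```

```text
[504.69020458 -50.02610163  65.03761905] [504.71217825 -50.03341413  65.06276666] [1.79966037e+02 9.87119432e-04 8.45576995e+01] [-2.89805729  0.89145142  4.17768636]
```

View pics/w5.png

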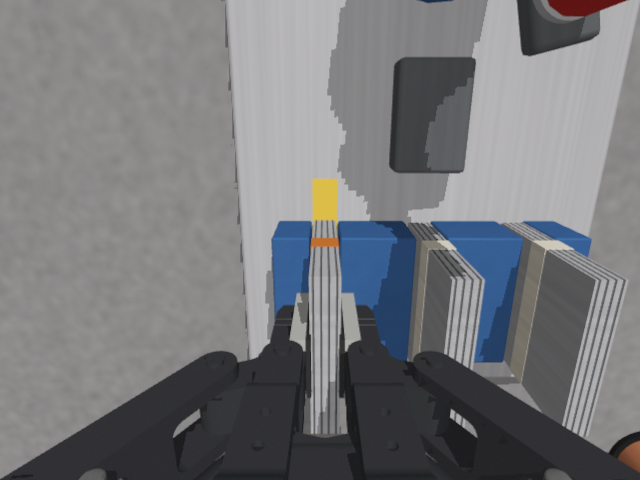

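Pack is bottomed, with upward force and TCP at the expected height. I'll release with a partial opening and lift out.

Emit:
jog_arm([
  [[0,0,0],[0,0,0],-0.4],
  [[0,0,0],[0,0,0],-0.4],
  [[0,0,0],[0,0,0],-0.4],
  [[0,0,0],[0,0,-0.02],-0.4],
  [[0,0,0],[0,0,-0.05],-0.4],
  [[0,0,0],[0,0,-0.09],-0.4],
  [[0,0,0],[0.03,0.018,-0.13],-0.4],
  [[0,0,0],[0.058,0.035,-0.175],-0.4],
  [[0,0,0],[0.058,0.035,-0.175],-0.4],
  [[0,0,0],[0.058,0.035,-0.175],-0.4],
])

```text
time: 7.78
tool_pos: [544.4, 4.4, 238.6]
tcp_rot: [-180.0, 0.0, 84.6]
ft_force: [-1.1, -0.4, -0.3]
finger_gap: 25.4
```

Run:
```python
from h import *
import pickle
s=sense(); print(s["tool_pos"],s["tcp_rot"],s["finger_gap"],s["ft_force"])
ci=camera_info("wrist")
p,d=snapshot("wrist"); cv2.imwrite("pics/w6.png",p); np.save("pics/w6.npy",d)
pickle.dump(ci,open("pics/w6.pkl","wb"))
p2,d2=snapshot("scene"); cv2.imwrite("pics/s6.png",cv2.resize(p2[195:325,260:410],None,fx=4.6,fy=4.6,interpolation=cv2.INTER_CUBIC))
P=cloud(ci,d); hsv=cv2.cvtColor(p,cv2.COLOR_BGR2HSV)
r=((hsv[...,0]<8)|(hsv[...,0]>172))&(hsv[...,1]>150)&(P[...,2]>80)
Q=P[r]; zt=np.percentile(Q[:,2],95); t=Q[Q[:,2]>zt-3]; print("knob top z",zt,cv2.minEnclosingCircle(t[:,:2].astype(np.float32)),t.mean(0))
```

```text
[544.37604342   4.40013196 238.63389949] [-1.79960077e+02  1.30810644e-02  8.45874214e+01] 25.439736937882028 [-1.1286464  -0.41112914 -0.30183252]
knob top z 137.3273499474977 ((567.9901733398438, 50.206546783447266), 7.526561737060547) [567.96451022  50.28920852 136.27078132]
```

View pics/w6.png

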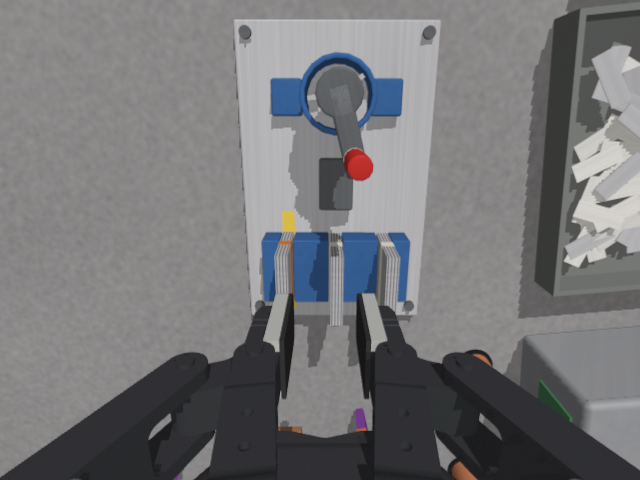

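View pics/s6.png

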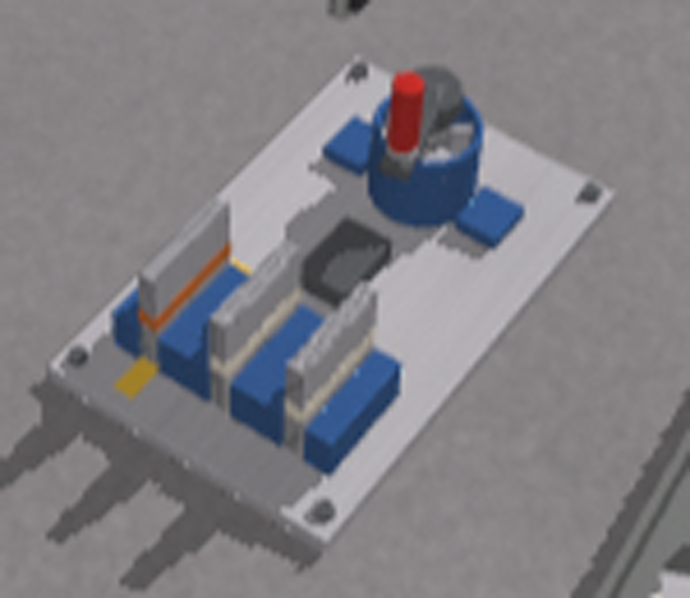

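The pack stands in the free slot level with its neighbours and the gripper is clear of it. The knob is at (358,165) and the boss ring at (338,93). Now I'll refine the axis and the pack pose.

Run:
```python
from h import *
import pickle
ci=pickle.load(open("pics/w6.pkl","rb")); d=np.load("pics/w6.npy"); p=cv2.imread("pics/w6.png"); P=cloud(ci,d); hsv=cv2.cvtColor(p,cv2.COLOR_BGR2HSV)
b=(hsv[...,0]>100)&(hsv[...,0]<125)&(hsv[...,1]>100); b[150:]=0; b=b&(P[...,2]>56)&(P[...,2]<66)
Q=P[b]; print(len(Q),np.median(Q[:,2]),cv2.minEnclosingCircle(Q[:,:2].astype(np.float32)))
from scipy.optimize import least_squares
f=least_squares(lambda a:np.hypot(Q[:,0]-a[0],Q[:,1]-a[1])-a[2],[562,93,27],loss='soft_l1'); print(f.x)
# hub
h=np.zeros_like(b); h[55:125,300:385]=1; H=P[h&(P[...,2]>70)]; print("hub z",np.percentile(H[:,2],[5,50,95,100]))
hh=H[(H[:,1]>80)]; print(cv2.minEnclosingCircle(hh[:,:2].astype(np.float32)))
# pack tops
t=np.zeros_like(b); t[225:330,268:402]=1; t=t&(np.abs(P[...,2]-82)<5)
n,l,st,c=cv2.connectedComponentsWithStats(t.astype(np.uint8))
for i in range(1,n):
    if st[i,4]>80: K=P[l==i]; print("pack",st[i],np.median(K[:,2]),cv2.minAreaRect(K[:,:2].astype(np.float32)))
```

```text
1190 61.26343381182028 ((561.4453125, 94.32046508789062), 28.81576156616211)
[561.38450711  93.98121759  26.4439342 ]
hub z [87.48372558 88.83059353 90.07693628 91.43119328]
((561.6971435546875, 94.03529357910156), 16.59242820739746)
pack [275 254  14  40 518] 81.57330534787351 ((504.6721496582031, -35.60854721069336), (32.297210693359375, 10.13298225402832), 84.70542907714844)
pack [330 256  14  70 870] 81.48043793437989 ((546.8296508789062, -54.97236251831055), (60.31514358520508, 10.00745964050293), 84.30615997314453)
pack [384 256  16  60 708] 81.49857466518083 ((590.9640502929688, -54.667789459228516), (51.43379211425781, 10.545071601867676), 84.68021392822266)
```

Emit:
jog_arm([
  [[0,0,0],[0.048,0.02,0],0],
  [[0,0,0],[0.048,0.02,0.03],0],
  [[0,0,0],[0.048,0.02,0.07],0],
  [[0,0,0],[0.048,0.02,0.105],0],
  [[0,0,0],[0.048,0.02,0.116],0],
  [[0,0,0],[0.048,0.02,0.116],0],
  [[0,0,0],[0.048,0.02,0.116],-1],
  [[0,0,0],[0.048,0.02,0.116],-1],
  [[0,0,0],[0.048,0.02,0.116],-1],
  [[0,0,0],[0.048,0.02,0.116],-1],
], force=20)

```text
time: 9.12
tool_pos: [570.6, 50.3, 125.1]
tcp_rot: [179.8, -0.0, 84.6]
ft_force: [1.9, -0.5, 6.3]
finger_gap: 15.4
```

Run:
```python
from h import *
s=sense(); print(s)
p,d=snapshot("wrist"); cv2.imwrite("pics/w7.png",p)
```

```text
{'time': 9.125, 'joint_pos': array([-9.01139179e-02,  8.36872445e+00,  9.74828825e+01, -2.16230790e-03,
        7.39440028e+01,  5.35247050e+00]), 'qd': array([-0.00741011,  0.03854715,  0.10582571, -0.088687  , -0.02726904,
       -0.04050809]), 'joint_efforts': array([ 6.99898135e-02, -5.07231939e+01, -4.26997554e+01, -2.47636833e-02,
        6.25023656e-01, -1.67159760e-03]), 'tool_pos': array([570.57007993,  50.290065  , 125.05506329]), 'tcp_rot': array([ 1.79796307e+02, -1.69949661e-02,  8.45580401e+01]), 'ft_force': array([ 1.9219883 , -0.45183141,  6.31613247]), 'wrist_torque': array([ 0.01692849, -0.29131719,  0.01437319]), 'finger_gap': 15.425790356169287}
```

View pics/w7.png

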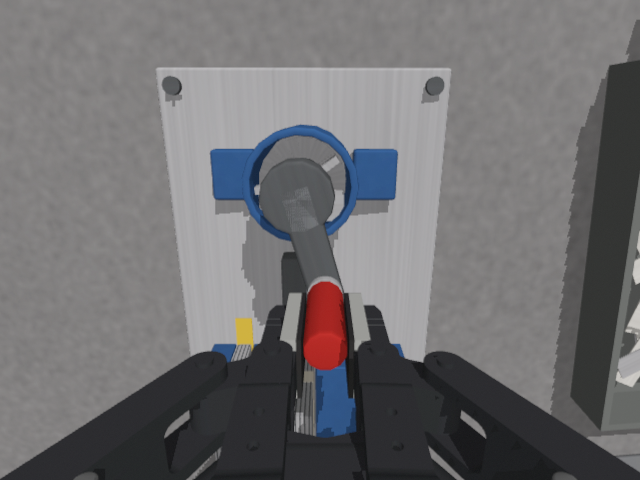

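Grip is on the knob (gap 15.4). Tool x/y match jig y/x, and the crank is at about -75°. I'm turning backward along the arc, first to about -31°.

Emit:
jog_arm([
  [[0,0,0],[0.0018,0.007,0],-1],
  [[0,0,0],[0.0046,0.0125,0],-1],
  [[0,0,0],[0.0081,0.018,0],-1],
  [[0,0,0],[0.0123,0.0226,0],-1],
  [[0,0,0],[0.0165,0.0262,0],-1],
  [[0,0,0],[0.0204,0.0288,0],-1],
  [[0,0,0],[0.0204,0.0288,0],-1],
])

```text
time: 10.05
tool_pos: [600.1, 69.0, 125.1]
tcp_rot: [179.9, -0.1, 84.6]
ft_force: [-5.2, 4.1, 9.9]
finger_gap: 15.5
```

```bash
cat > k.py <<'E'
from h import *
import sys
s=sense(); J=R.from_euler('z',-5.5,degrees=True).as_matrix()
A=np.array([563.3,94.4,0]); r=(s["tool_pos"]-A)@J; th=np.degrees(np.arctan2(r[1],r[0])); f=s["ft_force"]@J
t=np.radians(th)
print("t",s["time"],"tcp",s["tool_pos"].round(1),"jig xy",r[:2].round(1),"rad",np.hypot(*r[:2]).round(1),"th",th.round(1),"gap",s["finger_gap"].round(1))
print("F radial",(f[0]*np.cos(t)+f[1]*np.sin(t)).round(1),"tang",(-f[0]*np.sin(t)+f[1]*np.cos(t)).round(1),"z",f[2].round(1), s["wrist_torque"].round(2))
E
python3 k.py
```

```text
Traceback (most recent call last):
  File "k.py", line 6, in <module>
    print("t",s["time"],"tcp",s["tool_pos"].round(1),"jig xy",r[:2].round(1),"rad",np.hypot(*r[:2]).round(1),"th",th.round(1),"gap",s["finger_gap"].round(1))
                                                                                                                                    ^^^^^^^^^^^^^^^^^^^^^
AttributeError: 'float' object has no attribute 'round'
```

```bash
sed -i 's/s\["finger_gap"\].round(1)/round(s["finger_gap"],1)/; s/s\["wrist_torque"\].round(2)/s["wrist_torque"].round(2)/' k.py; python3 k.py
```

```text
t 10.05 tcp [600.1  69.  125.1] jig xy [ 39.1 -21.8] rad 44.8 th -29.1 gap 15.5
F radial -6.6 tang 0.5 z 9.9 [ 0.73  0.74 -0.05]
```

Emit:
jog_arm([
  [[0,0,0],[0.0045,0.001,0],-1],
  [[0,0,0],[0.009,0.0025,0],-1],
  [[0,0,0],[0.0135,0.0037,0],-1],
  [[0,0,0],[0.0135,0.0037,0],-1],
])

```text
time: 10.55
tool_pos: [605.8, 81.5, 124.8]
tcp_rot: [179.8, -0.1, 84.6]
ft_force: [1.3, 3.0, 5.7]
finger_gap: 15.5
```

```bash
python3 k.py
```

```text
t 10.55 tcp [605.8  81.5 124.8] jig xy [43.5 -8.8] rad 44.4 th -11.4 gap 15.5
F radial 0.4 tang 3.2 z 5.7 [ 0.46 -0.2   0.  ]
```

Emit:
jog_arm([
  [[0,0,0],[0.0046,0.0007,0],-1],
  [[0,0,0],[0.0094,0.001,0],-1],
  [[0,0,0],[0.0094,0.001,0],-1],
])

```text
time: 10.92
tool_pos: [607.1, 90.3, 122.3]
tcp_rot: [179.9, 0.0, 84.6]
ft_force: [7.8, -0.2, -8.7]
finger_gap: 15.4
```

```bash
python3 k.py
```

```text
t 10.925 tcp [607.1  90.3 122.3] jig xy [44.   0.1] rad 44.0 th 0.2 gap 15.4
F radial 7.8 tang 0.6 z -8.7 [-0.1  -1.52  0.03]
```

Pull-down of about 9 N felt at about 0°: the screw has dropped off the thread end and hangs in the grip. I'm opening the fingers to let it drop.

Emit:
jog_arm([
  [[0,0,0],[0.0094,0.001,0],-0.4],
  [[0,0,0],[0,0,0],-0.4],
  [[0,0,0],[0,0,0],-0.4],
  [[0,0,0],[0,0,0],-0.4],
])

```text
time: 11.42
tool_pos: [606.5, 89.9, 123.4]
tcp_rot: [-180.0, -0.0, 84.5]
ft_force: [0.3, 0.0, -0.2]
finger_gap: 25.9
```

```bash
python3 k.py
python3 - <<'E'
from h import *
s=sense(); ci=camera_info("wrist")
p,d=snapshot("wrist"); cv2.imwrite("pics/w8.png",p); P=cloud(ci,d); hsv=cv2.cvtColor(p,cv2.COLOR_BGR2HSV)
r=((hsv[...,0]<8)|(hsv[...,0]>172))&(hsv[...,1]>150)&(P[...,2]>80)
Q=P[r]; zt=np.percentile(Q[:,2],95); t=Q[Q[:,2]>zt-2]; print("knob top z",zt,cv2.minEnclosingCircle(t[:,:2].astype(np.float32)),t.mean(0), s["tool_pos"])
E
```

```text
t 11.425 tcp [606.5  89.9 123.4] jig xy [43.4 -0.3] rad 43.4 th -0.4 gap 25.9
F radial 0.3 tang 0.0 z -0.2 [-0.02  0.   -0.01]
knob top z 131.05134550474514 ((606.529296875, 90.74010467529297), 7.88604211807251) [606.46757908  91.02962204 130.402502  ] [606.49303073  89.93627126 123.39048851]
```

View pics/w8.png

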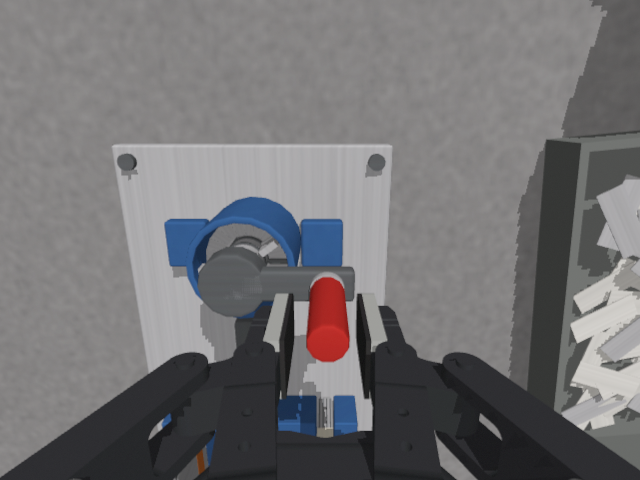

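The screw dropped about 6.3 mm (knob top 137.3 to 131.0) with the crank at about 0°. Now I'll regrip lower.

Emit:
jog_arm([
  [[0,0,0],[0.001,0.0005,0.008],-0.4],
  [[0,0,0],[0.001,0.0005,0.008],-0.4],
  [[0,0,0],[0.001,0.0005,0.008],-1],
  [[0,0,0],[0.001,0.0005,0.008],-1],
  [[0,0,0],[0.001,0.0005,0.008],-1],
  [[0,0,0],[0.001,0.0005,0.008],-1],
], force=25)

```text
time: 12.22
tool_pos: [607.4, 91.1, 115.1]
tcp_rot: [180.0, 0.0, 84.6]
ft_force: [4.4, -0.4, -6.4]
finger_gap: 15.3
```

```bash
python3 k.py; python3 -c "
import numpy as np
for a in range(0,-361,-10):
    t=np.radians(a); print(a,(45*np.sin(t)).round(1),(45*(np.cos(t)-1)).round(1),round(-a/360*7,1),end=' | ')"
```

```text
t 12.225 tcp [607.4  91.1 115.1] jig xy [44.2  0.9] rad 44.2 th 1.2 gap 15.3
F radial 4.5 tang -0.0 z -6.4 [-0.01 -0.88 -0.  ]
0 0.0 0.0 0.0 | -10 -7.8 -0.7 0.2 | -20 -15.4 -2.7 0.4 | -30 -22.5 -6.0 0.6 | -40 -28.9 -10.5 0.8 | -50 -34.5 -16.1 1.0 | -60 -39.0 -22.5 1.2 | -70 -42.3 -29.6 1.4 | -80 -44.3 -37.2 1.6 | -90 -45.0 -45.0 1.8 | -100 -44.3 -52.8 1.9 | -110 -42.3 -60.4 2.1 | -120 -39.0 -67.5 2.3 | -130 -34.5 -73.9 2.5 | -140 -28.9 -79.5 2.7 | -150 -22.5 -84.0 2.9 | -160 -15.4 -87.3 3.1 | -170 -7.8 -89.3 3.3 | -180 -0.0 -90.0 3.5 | -190 7.8 -89.3 3.7 | -200 15.4 -87.3 3.9 | -210 22.5 -84.0 4.1 | -220 28.9 -79.5 4.3 | -230 34.5 -73.9 4.5 | -240 39.0 -67.5 4.7 | -250 42.3 -60.4 4.9 | -260 44.3 -52.8 5.1 | -270 45.0 -45.0 5.2 | -280 44.3 -37.2 5.4 | -290 42.3 -29.6 5.6 | -300 39.0 -22.5 5.8 | -310 34.5 -16.1 6.0 | -320 28.9 -10.5 6.2 | -330 22.5 -6.0 6.4 | -340 15.4 -2.7 6.6 | -350 7.8 -0.7 6.8 | -360 0.0 0.0 7.0 |
```

Emit:
jog_arm([
  [[0,0,0],[0,0.001,0.003],-1],
  [[0,0,0],[0,0.001,0.003],-1],
  [[0,0,0],[-0.0078,0.0003,0.0032],-1],
  [[0,0,0],[-0.0154,-0.0017,0.0034],-1],
  [[0,0,0],[-0.0225,-0.005,0.0036],-1],
  [[0,0,0],[-0.0289,-0.0095,0.0038],-1],
  [[0,0,0],[-0.0345,-0.0151,0.004],-1],
  [[0,0,0],[-0.039,-0.0215,0.0042],-1],
  [[0,0,0],[-0.039,-0.0215,0.0042],-1],
])

```text
time: 13.35
tool_pos: [582.2, 54.7, 113.2]
tcp_rot: [179.9, -0.0, 84.6]
ft_force: [-4.3, 1.8, 11.1]
finger_gap: 15.0
```

```bash
python3 k.py
```

```text
t 13.35 tcp [582.2  54.7 113.2] jig xy [ 22.6 -37.7] rad 43.9 th -59.0 gap 15.0
F radial -3.5 tang -3.1 z 11.1 [ 0.18  0.88 -0.02]
```

Emit:
jog_arm([
  [[0,0,0],[-0.0033,-0.0071,-0.001],-1],
  [[0,0,0],[-0.0053,-0.0147,-0.0012],-1],
  [[0,0,0],[-0.006,-0.0225,-0.0012],-1],
  [[0,0,0],[-0.0053,-0.0303,-0.001],-1],
  [[0,0,0],[-0.0033,-0.0379,-0.0008],-1],
  [[0,0,0],[0,-0.045,-0.0006],-1],
  [[0,0,0],[0.0045,-0.0514,-0.0004],-1],
  [[0,0,0],[0.0101,-0.057,-0.0002],-1],
  [[0,0,0],[0.0165,-0.0615,0],-1],
  [[0,0,0],[0.0165,-0.0615,0],-1],
])

```text
time: 14.6
tool_pos: [521.6, 77.2, 111.5]
tcp_rot: [-179.9, -0.0, 84.6]
ft_force: [-1.0, 1.8, 9.2]
finger_gap: 14.8
```

```bash
python3 k.py
```

```text
t 14.6 tcp [521.6  77.2 111.5] jig xy [-39.9 -21.1] rad 45.1 th -152.1 gap 14.8
F radial 0.3 tang -2.0 z 9.2 [0.31 0.29 0.07]
```

Run:
```python
from h import *
s=sense(); ci=camera_info("wrist")
p,d=snapshot("wrist"); cv2.imwrite("pics/w9.png",p); P=cloud(ci,d); hsv=cv2.cvtColor(p,cv2.COLOR_BGR2HSV)
r=((hsv[...,0]<8)|(hsv[...,0]>172))&(hsv[...,1]>150)&(P[...,2]>80)
Q=P[r]; zt=np.percentile(Q[:,2],95); t=Q[Q[:,2]>zt-2]; c=cv2.minEnclosingCircle(t[:,:2].astype(np.float32))
print("knob top z",zt,c,"tool frame",(np.r_[c[0],zt]-s["tool_pos"])@R.from_euler('xyz',s["tcp_rot"],degrees=True).as_matrix())
```

```text
knob top z 128.02478677030763 ((520.5652465820312, 76.85735321044922), 7.861206531524658) tool frame [ -0.45762648  -1.0003599  -16.56454149]
```

View pics/w9.png

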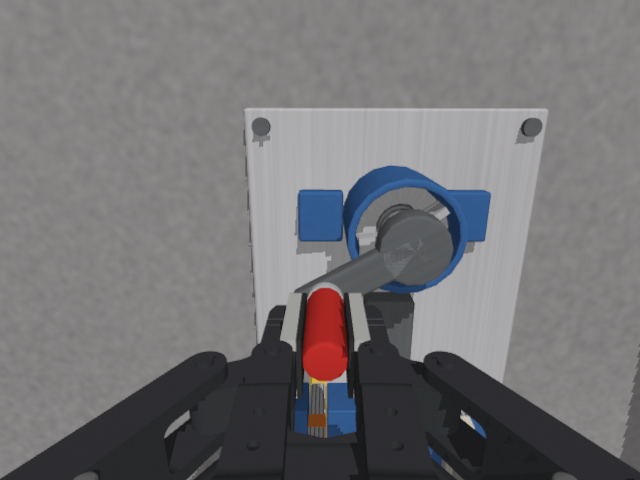

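Knob still centred in the pads and 3 mm lower than after the drop, so the screw is winding in. Continuing.

Emit:
jog_arm([
  [[0,0,0],[0.0071,-0.0033,-0.0006],-1],
  [[0,0,0],[0.0147,-0.0053,-0.0006],-1],
  [[0,0,0],[0.0225,-0.006,-0.0004],-1],
  [[0,0,0],[0.0303,-0.0053,-0.0002],-1],
  [[0,0,0],[0.0379,-0.0033,0],-1],
  [[0,0,0],[0.045,0,0.0002],-1],
  [[0,0,0],[0.0514,0.0045,0.0004],-1],
  [[0,0,0],[0.057,0.0101,0.0006],-1],
  [[0,0,0],[0.0615,0.0165,0.0008],-1],
  [[0,0,0],[0.0615,0.0165,0.0008],-1],
])

```text
time: 15.9
tool_pos: [545.5, 137.0, 110.1]
tcp_rot: [179.9, -0.1, 84.6]
ft_force: [1.7, 2.5, -0.5]
finger_gap: 15.3
```

```bash
python3 k.py
```

```text
t 15.9 tcp [545.5 137.  110.1] jig xy [-21.8  40.7] rad 46.1 th 118.1 gap 15.3
F radial 1.6 tang -2.5 z -0.5 [ 0.31 -0.16  0.01]
```

Emit:
jog_arm([
  [[0,0,0],[0.0033,0.0071,0.0008],-1],
  [[0,0,0],[0.0053,0.0147,0.0012],-1],
  [[0,0,0],[0.006,0.0225,0.0014],-1],
  [[0,0,0],[0.0053,0.0303,0.0016],-1],
  [[0,0,0],[0.0033,0.0379,0.0018],-1],
  [[0,0,0],[0,0.045,0.002],-1],
  [[0,0,0],[-0.0045,0.0514,0.0022],-1],
  [[0,0,0],[-0.0101,0.057,0.0024],-1],
  [[0,0,0],[-0.0101,0.057,0.0024],-1],
])

```text
time: 17.02
tool_pos: [601.2, 119.3, 108.2]
tcp_rot: [180.0, 0.1, 84.5]
ft_force: [-2.5, -5.3, 5.9]
finger_gap: 15.2
```

```bash
python3 k.py
```

```text
t 17.025 tcp [601.2 119.3 108.2] jig xy [35.3 28.4] rad 45.4 th 38.8 gap 15.2
F radial -5.0 tang -3.1 z 5.9 [-0.77  0.66 -0.01]
```

Emit:
jog_arm([
  [[0,0,0],[-0.0067,0.0038,0.0002],-1],
  [[0,0,0],[-0.014,0.007,0.0004],-1],
  [[0,0,0],[-0.0215,0.009,0.0006],-1],
  [[0,0,0],[-0.029,0.0095,0.0008],-1],
  [[0,0,0],[-0.029,0.0095,0.0008],-1],
  [[0,0,0],[-0.029,0.0095,0.0008],-1],
])

```text
time: 17.77
tool_pos: [607.6, 90.1, 107.4]
tcp_rot: [180.0, 0.1, 84.5]
ft_force: [-3.7, -2.2, 5.3]
finger_gap: 15.2
```

```bash
python3 k.py
python3 - <<'E'
from h import *
s=sense(); ci=camera_info("wrist")
p,d=snapshot("wrist"); cv2.imwrite("pics/w10.png",p); P=cloud(ci,d); hsv=cv2.cvtColor(p,cv2.COLOR_BGR2HSV)
r=((hsv[...,0]<8)|(hsv[...,0]>172))&(hsv[...,1]>150)&(P[...,2]>80)
Q=P[r]; zt=np.percentile(Q[:,2],95); t=Q[Q[:,2]>zt-2]; c=cv2.minEnclosingCircle(t[:,:2].astype(np.float32))
print("knob top z",zt,c,"tool frame",(np.r_[c[0],zt]-s["tool_pos"])@R.from_euler('xyz',s["tcp_rot"],degrees=True).as_matrix())
p2,d2=snapshot("scene"); cv2.imwrite("pics/s10.png",cv2.resize(p2[185:325,250:420],None,fx=4.2,fy=4.2,interpolation=cv2.INTER_CUBIC))
E
```

```text
t 17.775 tcp [607.6  90.1 107.4] jig xy [44.5 -0.1] rad 44.5 th -0.1 gap 15.2
F radial -3.5 tang -2.6 z 5.3 [-0.42  0.69 -0.01]
knob top z 123.86038637502037 ((606.3568725585938, 89.31928253173828), 7.851089000701904) tool frame [ -0.86367592  -1.11975704 -16.43207707]
```

View pics/w10.png

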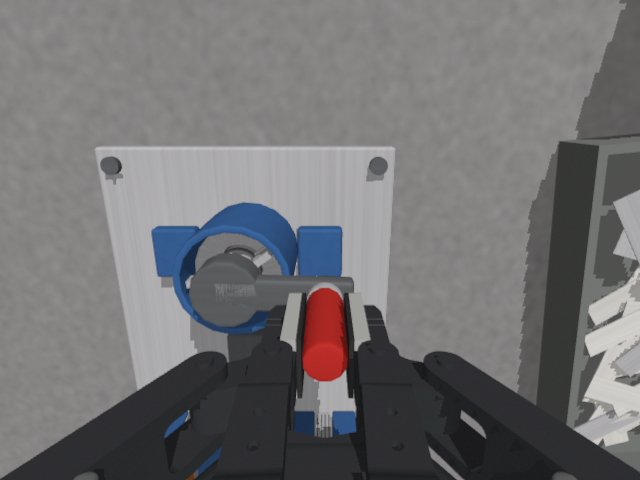

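View pics/s10.png

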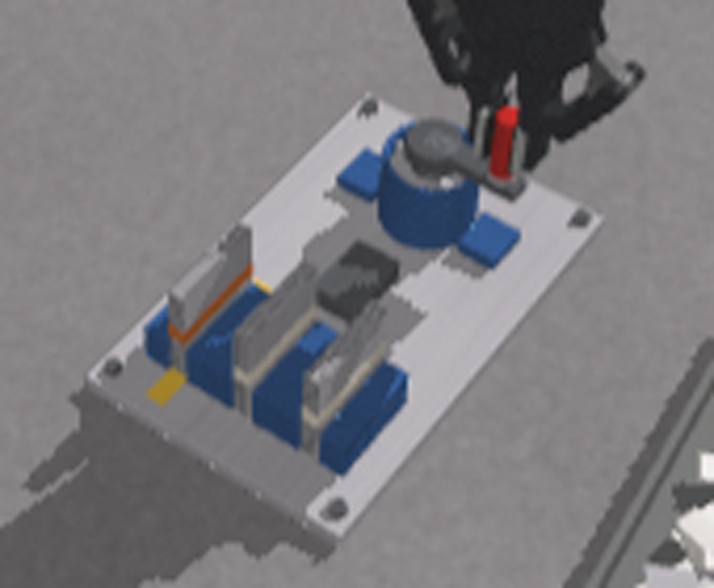

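Crank is back at about 0° after one full forward turn. Knob top is at 123.9 mm, 13.4 mm below its start, still gripped. The pack is upright in its slot. Handing in.

```bash
python3 -c "
from bench import *
print(hand_in()); s=sense(); print(s['time'],s['tool_pos'],s['finger_gap'],s['ft_force'])"
```

```text
the job is handed in; nothing more can be done
None
the job is handed in; nothing more can be done
```

I finished the job and handed it in at about 18 s of the 72 s allowed; the interface gave no verdict.

- **Pack:** I took the orange-banded pack out of the wooden block, stood it in the free slot and let go. After release its top was at 81.6 mm, level with the two white-banded packs. It is in line with them, and the last scene picture still shows it upright in the slot.
- **Drop:** I turned the knob backward by about 75° until a downward pull of about 9 N showed at about 0°. Opening the fingers let the screw fall by about 6.3 mm.
- **Forward turn:** I regripped and turned the knob forward one full turn, ending with the crank back at about 0°, so about -6.3 rad against the -6.75 to -5.45 window. The knob ended about 13.4 mm below its start, against the 9.5 mm required. It was still held at 25 N with the fingers 15.2 mm apart.

**Anomalies:**
- One row while opening the fingers moved the tool about 9 mm along the pads and back by mistake; the picture right after showed the knob in place.
- The wrist camera read about 1 to 2 mm off sideways; I corrected for this.
- I did not measure the bystanders again at the end. I felt no unexpected contact, and the white-banded packs looked in place in the last picture.

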